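# Lock the sanding block into its one-way bench holder

### The arm

A 6-joint arm with a two-finger parallel gripper is mounted at the origin on the work surface; the furniture and walls round the work are solid. World frame = base frame: x ahead of the robot, y to its left, z up, the work surface at z = 0. Lengths are in mm, angles in rad, forces in N, time in s.
With the tool pointing down it reaches from about 275 to 1000 mm from the base axis. Payload 8.4 kg.
Tool frame: the origin (TCP) lies at the very end of the fingers, on their centre line; the grasp point (between the pads) lies 19 mm behind it; z points along the fingers, y is the direction in which the jaws open and shut (so a half turn about z gives the same grasp; the last joint's range is limited). The gripper opens to 85 mm and grips with 20 to 120 N. Pads are 22 mm wide; open, the fingers measure 114 mm over their backs; the gripper's body (76 mm by 85 mm) begins 54 mm behind the grasp point. The pads swing forward as they close: fully open they stand 13 mm farther back than shut.
Start: joints at [-1.252, 0.353, 1.633, -0, 1.155, -0.002], TCP at [197.077, -593.118, 231.281] pointing down, gripper open.
Joint ranges: [-2.63, 2.63], [-0.92, 2.1], [0.06, 2.66], [-1.3, 4.44], [0, 2.69], [-3.02, 3.02]. Speed limits (rad/s): [2.22, 2.22, 2.79, 3.14, 3.14, 3.14].

### API

Orientations are given as [roll, pitch, yaw] about the fixed x, y, z axes, in that order (R = Rz(yaw) Ry(pitch) Rx(roll)).
In Python, from rig import r gives the robot as it stands.
- The arm moves only by the tool jog_arm, never from a script. Its argument "increments" is text: rows parted by semicolons, each of 7 numbers parted by spaces: the shift along the tool's x, y, z in cm, then the turn, a rotation vector about the tool's x, y, z in rad, then the opening, from -1 (shut) to 1 (fully open). A call has exactly 8 rows; each row shifts and turns the commanded pose from where the row before left it, along the tool's axes as they then stand; what a row does not reach is not made up. A row lasts 1/10 s, in which the tool goes at most 50 mm and 8.59 degrees, less where a joint would pass 70% of its speed; a pose out of reach is approached as far as the arm can. A call with a gripper value outside its range is refused whole. The fingers move at their own pace and stop on an object; "squeeze" is the grip in N (left out, the last holds). Time passes only in rows, so rows that do not move let the fingers close, or fill a call up. It gives the time, the measured TCP pose, the force and the opening at its end, in the units of the state.
- r.sense(): the state, without advancing time (a new reading comes with each control period).
- r.grab_frame(name): name is "side" or "top" or "wrist"; returns the picture (384x512x3 uint8, red, green, blue); there is no depth.
- r.camera_info(name): a dict with "K" (3x3 intrinsics, pixels), "rvec" (rotation vector, rad) and "tvec" (3), from world to camera coordinates, as OpenCV has them. Camera axes: x right, y down, z forward; pixel columns grow to the right and rows downward; lengths in mm; the calibration is good to about 2 mm. A picture is of the moment at which its call begins: read the wrist's pose just before it. camera_info takes no time and is no camera call; for the wrist camera it gives the pose at the moment of the call.
- r.sign_off(): hands the job in, once; it reports no verdict.
The state is a dict: "clock": time; "qpos": joint angles; "qvel": joint speeds; "joint_efforts": joint torques, N m; "eef_pos": TCP position; "tcp_rot": TCP orientation; "contact_force": force on the tool from outside, world axes, zero at the start; "wrist_torque": the same for the moment, N m; "opening": opening from 0.0 (shut) to 1.0 (fully open).
Only numpy, scipy, OpenCV 4.12 (cv2) and the standard library are available. Lean on these libraries where they do the work, as an engineer would, in place of code of your own. Each camera call takes 0.05 s, during which the arm holds its last target.

### The job

Put the sanding block away in the wooden holder on the bench: set it down flat in the wide mouth, its length along the lane, then push it in under the steel bridge until the sprung catch has snapped out behind it and it can no longer slide back. Let go of it, and leave the block of wax and the block of rubber where they lie.

Things in the scene. Friction and masses are not known exactly. Their poses are not given: they have to be found in the camera images.
- block_mid (a point): Centre of the loose sanding block: a beech block with reddish-brown abrasive paper round its lower part, 35 x 86 x 27 mm (its own x, y, z), lying flat on the bench, about 60 g. The point is 14 mm above its underside; y runs along its length, z up. The longest of the three small blocks; either end may go in first. Mind the fixed grey box (100 x 100 mm, 121 high, centre at world x 0.52, y 0.08) and the jars (101 high) along the bench's right edge.
- holder: Fixed low wooden holder with a straight lane. Origin: on the bench under the middle of its board; +x is the way in, y across, z up. In this frame, mm: board 229 x 112 (x -115 to 114), its top, the lane's floor, at z 30. Walls and catch reach z 40 (pivot screw 43), so a block on the floor stands 17 above them (top z 57): hold or push it there, fingers passing over the walls.
- mouth (a point): Set-down point on the floor of the holder's mouth (holder frame x -76, y 0, z 30 mm), axes as the holder's. The mouth is 92 mm wide from x -113 to -70 and narrows to 40 mm at x -18. A block with its centre here, length along x, is still clear of the catch; its rear end is at x -119, just over the board's front edge.
- home (a point): Where the block's centre belongs at the end (holder frame x 60, y 0, z 44 mm; 136 mm further in than the mouth point), axes as the holder's. The lane is 40 mm wide here; the end stop at x 107 and the catch tip at x 10 leave the block about 10 mm of play. A steel bridge crosses above at x 55 to 73, z 62 to 65, legs 64 mm over all, so the block cannot be laid in from above.
- catch (a joint): Sprung steel catch on the +y wall of the lane, turning about an upright pin at holder x -14, y +24 mm. 0 rad: at rest, sticking slantwise about 12 mm into the lane with its tip at x 10. The block coming in pushes it aside (about 0.5 rad) against a light spring, roughly 2 to 4 N on the block; once the block's rear end is past x 13 it snaps back to 0 behind the block and bars the way out.
- wax_mid (a point): Centre of a loose block of yellow beeswax, 38 x 55 x 22 mm, 11 mm above its underside. A bystander, not to be moved.
- rubber_mid (a point): Centre of a loose block of beige crepe rubber, 42 x 60 x 18 mm, 9 mm above its underside. A bystander, not to be moved.

How it is judged:
By the outcome, as a careful person would: the job done as asked, in the order asked, and still so for the second after the job is handed in, with the robot touching nothing.
It also fails if it takes over 48 s, if anything falls off the work surface, if the arm or the gripper's body presses on something with over 40 N, if the wrist force passes 120 N, or if a joint passes its speed limit or range.

## Working session

There is one attempt and no reset: what is moved stays moved. The work goes in short steps, Python scripts to look and compute and a tool call to move; the robot and the scene stay as the last step left them, time stands still between calls to the robot, and variables do not carry over. Pictures are saved under pics/ and viewed, and the job is handed in when it is done.

Besides the shell and the picture viewer there is one more tool, called after "Call:" as name(argument=value, ...) on one line, values as JSON. jog_arm: Moves the arm, as the interface text tells. Its arguments: {"type":"object","properties":{"increments":{"type":"string"},"squeeze":{"type":"number"}},"required":["increments"]}

```bash
ls; mkdir -p pics; python3 - <<'E'
from rig import r
import cv2
print(r.sense())
for n in("side","top","wrist"):
    i=r.camera_info(n);print(n,i)
    cv2.imwrite(f"pics/{n}0.png",cv2.cvtColor(r.grab_frame(n),cv2.COLOR_RGB2BGR))
E
```

```text
pics
{'clock': 0.0, 'qpos': array([-1.25239493e+00,  3.53621330e-01,  1.63417281e+00, -7.93518296e-06,
        1.15522390e+00, -2.40244512e-03]), 'qvel': array([ 0.0014536 , -0.00127651, -0.00037676, -0.00174798, -0.0008077 ,
        0.00038887]), 'joint_efforts': array([ 2.03686413e-04, -6.05246830e+01, -3.42067766e+01, -4.51139840e-05,
        9.37761128e-03, -1.23111795e-05]), 'eef_pos': array([ 196.91879919, -592.63484511,  230.56189893]), 'tcp_rot': array([-3.14016726e+00,  3.83079697e-06,  3.20807051e-01]), 'contact_force': array([0.15851277, 0.42599753, 0.00660263]), 'wrist_torque': array([ 0.03778356, -0.01090551, -0.01650412]), 'opening': 0.9996576738241749}
side {'K': array([[388.19633581,   0.        , 248.24312781],
       [  0.        , 388.19633581, 195.05254226],
       [  0.        ,   0.        ,   1.        ]]), 'rvec': array([ 0.35358844, -2.61042588,  1.48324499]), 'tvec': array([ 537.11148052,   87.11068525, 1036.99676594])}
top {'K': array([[467.47545629,   0.        , 263.40379954],
       [  0.        , 467.47545629, 186.89173499],
       [  0.        ,   0.        ,   1.        ]]), 'rvec': array([ 2.16263003, -2.21036306,  0.10004098]), 'tvec': array([  81.60641659,  540.04695935, 1249.69210749])}
wrist {'K': array([[285.99826191,   0.        , 254.93134424],
       [  0.        , 285.99826191, 190.28263286],
       [  0.        ,   0.        ,   1.        ]]), 'rvec': array([-2.31917825,  1.67276768,  0.2817039 ]), 'tvec': array([-624.24001617,  -43.86835774,  380.43858991])}
```

View pics/top0.png

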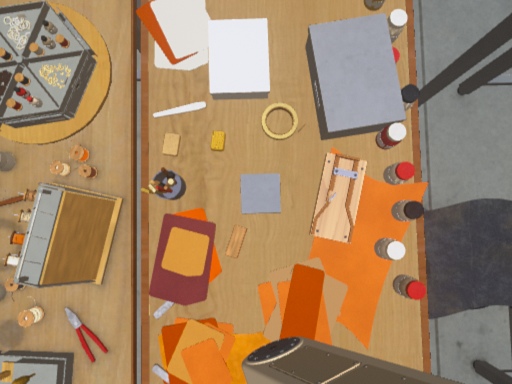

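View pics/side0.png

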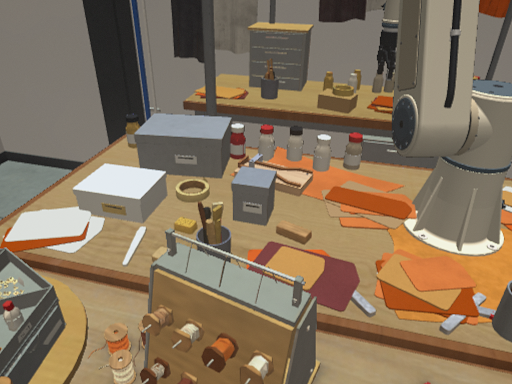

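View pics/wrist0.png

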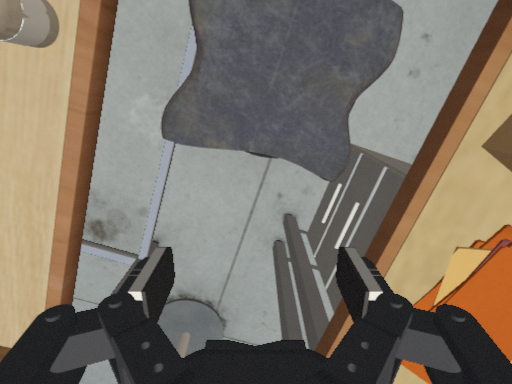

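```bash
cat > h.py <<'E'
import numpy as np,cv2
from rig import r
def ray(n,uv,z,info=None):
    i=info or r.camera_info(n)
    R,_=cv2.Rodrigues(i["rvec"]);t=i["tvec"]
    c=-R.T@t
    uv=np.atleast_2d(uv).astype(float)
    d=(R.T@np.linalg.inv(i["K"])@np.c_[uv,np.ones(len(uv))].T).T
    return c+d*((z-c[2])/d[:,2])[:,None]
def proj(n,P,info=None):
    i=info or r.camera_info(n)
    return cv2.projectPoints(np.atleast_2d(np.float64(P)),i["rvec"],i["tvec"],i["K"],None)[0][:,0]
E
python3 - <<'E'
from h import *
a=cv2.imread("pics/top0.png")
b=cv2.resize(a[215:265,205:270],None,fx=8,fy=8,interpolation=cv2.INTER_NEAREST)
cv2.imwrite("pics/blk.png",b)
b=cv2.resize(a[145:250,300:375],None,fx=5.7,fy=5.7,interpolation=cv2.INTER_CUBIC)
cv2.imwrite("pics/hold.png",b)
E
```

```text
(no output)
```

View pics/blk.png

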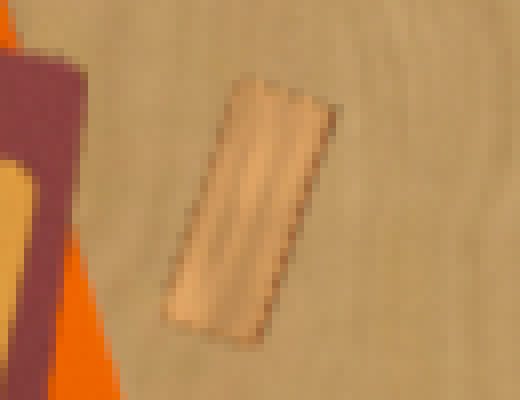

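View pics/hold.png

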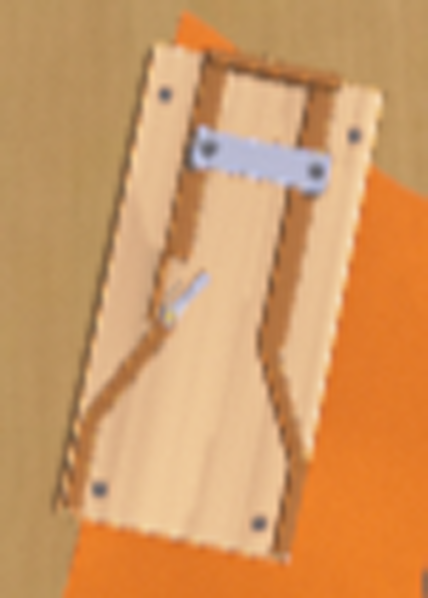

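```bash
python3 - <<'E'
from h import *
c=np.array([(237,80),(335,103),(262,347),(163,318)])/8+[205,215]-.5+.0
P=ray("top",c,27);print(P.round(1));print(P.mean(0),[np.linalg.norm(P[i]-P[i-1]).round(1) for i in range(4)])
d=(P[0]+P[1]-P[2]-P[3]);print("yaw",np.arctan2(d[1],d[0]))
h=np.array([(155,44),(382,92),(283,558),(64,510)])/5.7+[300,145]-.5
P=ray("top",h,30);print(P.round(1),P.mean(0),[np.linalg.norm(P[i]-P[i-1]).round(1) for i in range(4)])
d=(P[0]+P[1]-P[2]-P[3]);y=np.arctan2(d[1],d[0]);print("yaw",y)
s=np.array([(165,94),(354,135),(259,523),(99,489)])/5.7+[300,145]-.5
S=ray("top",s,30)
o=P.mean(0);R=np.array([[np.cos(y),np.sin(y)],[-np.sin(y),np.cos(y)]])
print("screws",(R@(S-o)[:,:2].T).T)
L=[[(208,149),63+2],[(317,172),67],[(206,274),40],[(168,316),43],[(210,62),40],[(340,82),40]]
for uv,z in L:
    print(uv,R@(ray("top",np.array(uv)/5.7+[300,145]-.5,z)[0]-o)[:2])
E
```

```text
[[441.6 150.8  27. ]
 [433.2 118.   27. ]
 [352.5 144.   27. ]
 [362.9 176.8  27. ]]
[397.54383247 147.404507    27.        ] [np.float64(82.9), np.float64(33.8), np.float64(84.7), np.float64(34.5)]
yaw -0.31554155523102767
[[ 631.9 -104.3   30. ]
 [ 606.6 -211.9   30. ]
 [ 386.9 -156.5   30. ]
 [ 411.7  -54.1   30. ]] [ 509.26357706 -131.6738108    30.        ] [np.float64(225.8), np.float64(110.6), np.float64(226.5), np.float64(105.3)]
yaw -0.2356512594844938
screws [[ 90.28460403  45.78241919]
 [ 90.23487755 -46.23649172]
 [-99.50786824 -38.36118896]
 [-99.86054834  38.53921782]]
(208, 149) [63.65220983 25.3529172 ]
(317, 172) [ 63.62754112 -25.74459761]
(206, 274) [ 9.22047073 10.98132573]
(168, 316) [-14.18862425  24.90924396]
(210, 62) [108.12763403  29.20720869]
(340, 82) [111.9226254  -32.89299036]
```

```bash
cat >> h.py <<'E'
from scipy.spatial.transform import Rotation as Ro
def plan(x,y,z,yaw,n):
    s=r.sense();p=np.array(s["eef_pos"]);Rm=Ro.from_euler("xyz",s["tcp_rot"])
    g=Ro.from_euler("xyz",[np.pi,0,yaw]);rv=(Rm.inv()*g).as_rotvec()/n
    st=(np.array([x,y,z])-p)/n
    print("from",p.round(1),np.round(s["tcp_rot"],4),"F",s["contact_force"].round(1),"op",s["opening"],"t",s["clock"])
    for k in range(n):
        a=Rm.inv().apply(st)/10
        print(k,a.round(2),rv.round(3)); Rm=Rm*Ro.from_rotvec(rv)
E
python3 - <<'E'
from h import *
i=r.camera_info("wrist");R,_=cv2.Rodrigues(i["rvec"]);print(-R.T@i["tvec"],R[2])
plan(372,156,170,-0.3155,24)
E
```

```text
[ 275.38524437 -566.77769452  373.33895921] [-0.30967991 -0.10198246 -0.94535598]
from [ 197.  -592.8  230.7] [-3.1405 -0.      0.3208] F [0.  0.4 0. ] op 0.9989336190057047 t 0.15
0 [ 1.68 -2.73  0.26] [-0.     0.     0.027]
1 [ 1.6  -2.77  0.26] [-0.     0.     0.027]
2 [ 1.53 -2.82  0.26] [-0.     0.     0.027]
3 [ 1.45 -2.85  0.26] [-0.     0.     0.027]
4 [ 1.38 -2.89  0.26] [-0.     0.     0.027]
5 [ 1.3  -2.93  0.26] [-0.     0.     0.027]
6 [ 1.22 -2.96  0.26] [-0.     0.     0.027]
7 [ 1.14 -2.99  0.26] [-0.     0.     0.027]
8 [ 1.06 -3.02  0.26] [-0.     0.     0.027]
9 [ 0.98 -3.05  0.26] [-0.     0.     0.027]
10 [ 0.9  -3.07  0.25] [-0.     0.     0.027]
11 [ 0.82 -3.1   0.25] [-0.     0.     0.027]
12 [ 0.74 -3.12  0.25] [-0.     0.     0.027]
13 [ 0.65 -3.14  0.25] [-0.     0.     0.027]
14 [ 0.57 -3.15  0.25] [-0.     0.     0.027]
15 [ 0.49 -3.17  0.25] [-0.     0.     0.027]
16 [ 0.4  -3.18  0.25] [-0.     0.     0.027]
17 [ 0.32 -3.19  0.25] [-0.     0.     0.027]
18 [ 0.23 -3.2   0.25] [-0.     0.     0.027]
19 [ 0.15 -3.2   0.25] [-0.     0.     0.027]
20 [ 0.06 -3.2   0.25] [-0.     0.     0.027]
21 [-0.02 -3.2   0.25] [-0.     0.     0.027]
22 [-0.11 -3.2   0.25] [-0.     0.     0.027]
23 [-0.19 -3.2   0.25] [-0.     0.     0.027]
```

Call:
jog_arm(increments="1.7 -2.7 0 0 0 0.027 1;1.6 -2.8 0 0 0 0.027 1;1.5 -2.8 0 0 0 0.027 1;1.5 -2.9 0 0 0 0.027 1;1.4 -2.9 0 0 0 0.027 1;1.3 -2.9 0 0 0 0.027 1;1.2 -3 0 0 0 0.027 1;1.1 -3 0 0 0 0.027 1")

```text
clock: 0.95
eef_pos: [255.7, -341.7, 231.1]
tcp_rot: [-3.141, 0.0, 0.103]
contact_force: [0.6, 0.7, -0.0]
opening: 0.999
```

Call:
jog_arm(increments="1.1 -3 0 0 0 0.027 1;1 -3 0 0 0 0.027 1;0.9 -3.1 0 0 0 0.027 1;0.8 -3.1 0 0 0 0.027 1;0.7 -3.1 0 0 0 0.027 1;0.7 -3.1 0 0 0 0.027 1;0.6 -3.2 0 0 0 0.027 1;0.5 -3.2 0 0 0 0.027 1")

```text
clock: 1.75
eef_pos: [316.3, -92.8, 231.3]
tcp_rot: [3.142, -0.0, -0.113]
contact_force: [0.5, 0.3, 0.1]
opening: 1.0
```

Call:
jog_arm(increments="0.4 -3.2 0.5 0 0 0.027 1;0.3 -3.2 0.5 0 0 0.027 1;0.2 -3.2 0.5 0 0 0.027 1;0.1 -3.2 0.5 0 0 0.027 1;0 -3.2 0.5 0 0 0.027 1;0 -3.2 0.5 0 0 0.027 1;-0.1 -3.2 0.5 0 0 0.027 1;-0.2 -3.2 0.5 0 0 0.027 1")

```text
clock: 2.55
eef_pos: [375.6, 157.0, 191.1]
tcp_rot: [-3.142, -0.0, -0.328]
contact_force: [0.4, -1.0, 0.6]
opening: 1.003
```

```bash
python3 - <<'E'
from h import *
plan(372,156,90,-0.3155,8)
i=r.camera_info("wrist")
f=cv2.cvtColor(r.grab_frame("wrist"),cv2.COLOR_RGB2BGR)
cv2.imwrite("pics/w1.png",f)
import pickle;pickle.dump(i,open("w1.pkl","wb"))
E
```

```text
from [375.6 157.  191.1] [-3.1416e+00 -1.0000e-04 -3.2790e-01] F [ 0.4 -1.   0.6] op 1.0025463940925676 t 2.55
0 [-0.04  0.03  1.26] [-0.    -0.    -0.002]
1 [-0.04  0.03  1.26] [-0.    -0.    -0.002]
2 [-0.04  0.03  1.26] [-0.    -0.    -0.002]
3 [-0.04  0.03  1.26] [-0.    -0.    -0.002]
4 [-0.04  0.03  1.26] [-0.    -0.    -0.002]
5 [-0.04  0.03  1.26] [-0.    -0.    -0.002]
6 [-0.04  0.03  1.26] [-0.    -0.    -0.002]
7 [-0.04  0.03  1.26] [-0.    -0.    -0.002]
```

View pics/w1.png

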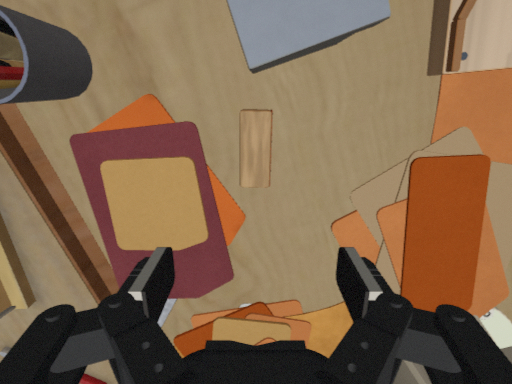

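```bash
python3 - <<'E'
from h import *
import pickle
a=cv2.imread("pics/w1.png");i=pickle.load(open("w1.pkl","rb"))
cv2.imwrite("pics/w1c.png",cv2.resize(a[95:205,215:300],None,fx=5,fy=5,interpolation=cv2.INTER_CUBIC))
E
```

```text
(no output)
```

View pics/w1c.png

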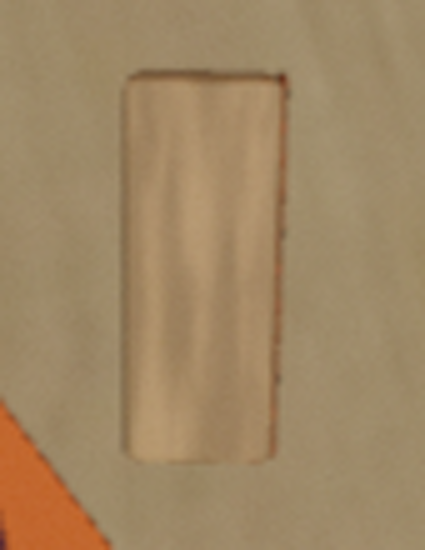

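```bash
python3 - <<'E'
from h import *
import pickle
i=pickle.load(open("w1.pkl","rb"))
c=np.array([(127,79),(283,79),(273,462),(128,462)])/5+[215,95]-.4
P=ray("wrist",c,27,i);print(P.round(1));print(P.mean(0),[np.linalg.norm(P[k]-P[k-1]).round(1) for k in range(4)])
d=(P[0]+P[1]-P[2]-P[3]);print("yaw",np.arctan2(d[1],d[0]))
s=r.sense();print(s["eef_pos"],s["tcp_rot"])
E
```

```text
[[441.4 150.   27. ]
 [431.  119.5  27. ]
 [352.2 147.   27. ]
 [362.7 178.   27. ]]
[396.82656377 148.64097806  27.        ] [np.float64(83.5), np.float64(32.3), np.float64(83.5), np.float64(32.8)]
yaw -0.33928700221806163
[377.11153261 160.34175815 190.8055026 ] [-3.13898142e+00 -4.24892538e-04 -3.30264628e-01]
```

Call:
jog_arm(increments="-0.2 0.2 2.5 0 0 0 1;-0.2 0.3 2.5 0 0 0 1;0 0 2.5 0 0 0 1;0 0 2.5 0 0 0 1;0 0 2 0 0 0 1;0 0 1.5 0 0 0 1;0 0 0 0 0 0 1;0 0 0 0 0 0 1")

```text
clock: 3.4
eef_pos: [370.1, 152.1, 56.4]
tcp_rot: [3.141, 0.001, -0.327]
contact_force: [0.4, -0.5, 0.8]
opening: 1.007
```

```bash
python3 - <<'E'
from h import *
plan(371.5,156.8,13,-0.33,1)
i=r.camera_info("wrist")
cv2.imwrite("pics/w2.png",cv2.cvtColor(r.grab_frame("wrist"),cv2.COLOR_RGB2BGR))
E
```

```text
from [370.1 152.1  56.4] [ 3.1411e+00  6.0000e-04 -3.2720e-01] F [ 0.4 -0.5  0.8] op 1.0068664089203554 t 3.4
0 [-0.01 -0.5   4.34] [0.001 0.001 0.003]
```

View pics/w2.png

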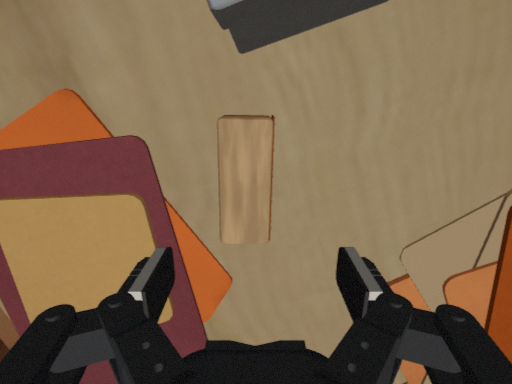

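Call:
jog_arm(increments="0 -0.5 0 0 0 0 1;0 0 1.5 0 0 0 1;0 0 1.5 0 0 0 1;0 0 1.0 0 0 0 1;0 0 0.3 0 0 0 1;0 0 0 0 0 0 1;0 0 0 0 0 0 1;0 0 0 0 0 0 1")

```text
clock: 4.25
eef_pos: [372.2, 157.1, 13.8]
tcp_rot: [-3.141, -0.001, -0.327]
contact_force: [-0.4, -0.5, 0.0]
opening: 1.001
```

```bash
python3 - <<'E'
from h import *
plan(371.5,156.8,13,-0.33,1)
cv2.imwrite("pics/w3.png",cv2.cvtColor(r.grab_frame("wrist"),cv2.COLOR_RGB2BGR))
E
```

```text
from [372.2 157.1  13.8] [-3.141e+00 -7.000e-04 -3.273e-01] F [-0.4 -0.5  0. ] op 1.000501028486953 t 4.25
0 [-0.06  0.05  0.08] [-0.001 -0.001  0.003]
```

View pics/w3.png

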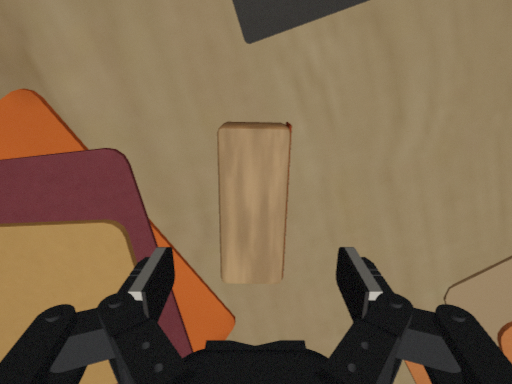

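Call:
jog_arm(increments="0 0 0 0 0 0 -1;0 0 0 0 0 0 -1;0 0 0 0 0 0 -1;0 0 0 0 0 0 -1;0 0 0 0 0 0 -1;0 0 0 0 0 0 -1;0 0 0 0 0 0 -1;0 0 0 0 0 0 -1", squeeze=50)

```text
clock: 5.1
eef_pos: [371.9, 157.0, 13.5]
tcp_rot: [-3.141, -0.0, -0.327]
contact_force: [-1.1, 0.5, 4.6]
opening: 0.383
```

```bash
python3 - <<'E'
from h import *
plan(371.5,156.8,13,-0.33,1)
cv2.imwrite("pics/w4.png",cv2.cvtColor(r.grab_frame("wrist"),cv2.COLOR_RGB2BGR))
E
```

```text
from [371.9 157.   13.5] [-3.1414e+00 -2.0000e-04 -3.2710e-01] F [-1.1  0.5  4.6] op 0.38291808522086007 t 5.1
0 [-0.03  0.03  0.05] [-0.    -0.     0.003]
```

View pics/w4.png

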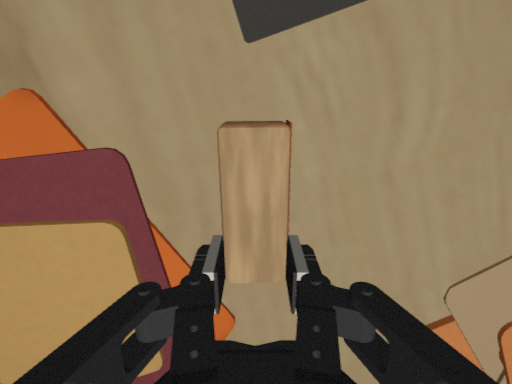

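Call:
jog_arm(increments="0 0 -0.5 0 0 0 -1;0 0 -1 0 0 0 -1;0 0 -1.5 0 0 0 -1;0 0 -2 0 0 0 -1;0 0 -2 0 0 0 -1;0 0 -2 0 0 0 -1;0 0 -1 0 0 0 -1;0 0 0 0 0 0 -1")

```text
clock: 5.95
eef_pos: [372.7, 157.3, 114.7]
tcp_rot: [-3.14, -0.002, -0.327]
contact_force: [0.3, -0.2, -0.8]
opening: 0.378
```

```bash
python3 - <<'E'
from h import *
import math
y=-0.236;c,s=math.cos(y),math.sin(y)
def H(a,b):return 509.5+c*a-s*b,-131.5+s*a+c*b
# grasp x in holder: block centre -76, gripped 27 behind
print(H(-76-27,0),H(33,0))
plan(*H(-76-27,0),120,y,10)
cv2.imwrite("pics/w5.png",cv2.cvtColor(r.grab_frame("wrist"),cv2.COLOR_RGB2BGR))
f=cv2.cvtColor(r.grab_frame("side"),cv2.COLOR_RGB2BGR)
print(proj("side",r.sense()["eef_pos"]))
cv2.imwrite("pics/s5.png",f)
E
```

```text
(409.35505575073284, -107.41701552317139) (541.5852734002507, -139.21590764791597)
from [372.7 157.3 114.7] [-3.1396e+00 -2.3000e-03 -3.2720e-01] F [ 0.3 -0.2 -0.8] op 0.37797386744237244 t 5.95
0 [ 1.2   2.39 -0.06] [-0.    -0.    -0.009]
1 [ 1.18  2.4  -0.05] [-0.    -0.    -0.009]
2 [ 1.15  2.41 -0.05] [-0.    -0.    -0.009]
3 [ 1.13  2.42 -0.05] [-0.    -0.    -0.009]
4 [ 1.11  2.43 -0.05] [-0.    -0.    -0.009]
5 [ 1.09  2.44 -0.05] [-0.    -0.    -0.009]
6 [ 1.07  2.45 -0.05] [-0.    -0.    -0.009]
7 [ 1.04  2.46 -0.05] [-0.    -0.    -0.009]
8 [ 1.02  2.47 -0.05] [-0.    -0.    -0.009]
9 [ 1.    2.48 -0.05] [-0.    -0.    -0.009]
[[306.30616023 200.93771812]]
```

View pics/w5.png

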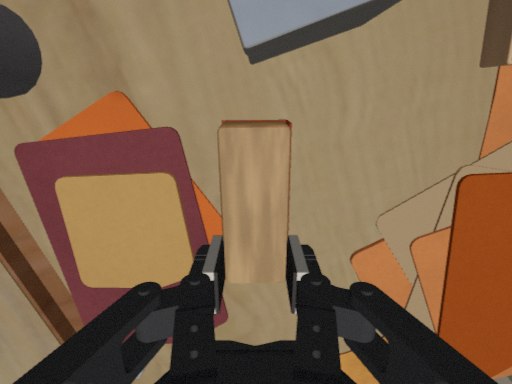

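View pics/s5.png

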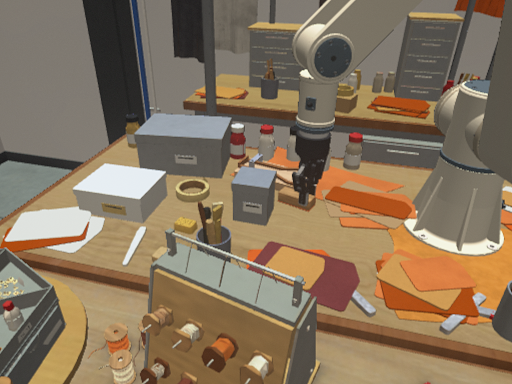

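Call:
jog_arm(increments="0 0 -2 0 0 -0.009 -1;0.5 1 -2 0 0 -0.009 -1;1.2 2.5 0 0 0 -0.009 -1;1.2 2.5 0 0 0 -0.009 -1;1.2 2.5 0 0 0 -0.009 -1;1.1 2.5 0 0 0 -0.009 -1;1.1 2.5 0 0 0 -0.009 -1;1.1 2.5 0 0 0 -0.009 -1")

```text
clock: 6.85
eef_pos: [396.4, -18.7, 152.2]
tcp_rot: [3.141, 0.002, -0.255]
contact_force: [0.6, -0.2, -0.5]
opening: 0.382
```

Call:
jog_arm(increments="1 2.5 0 0 0 -0.01 -1;1 2.5 0 0 0 -0.01 -1;1 2.5 0 0 0 0 -1;0.8 2.0 0 0 0 0 -1;0.4 1 0 0 0 0 -1;0 0 0 0 0 0 -1;0 0 0 0 0 0 -1;0 0 0 0 0 0 -1")

```text
clock: 7.65
eef_pos: [412.3, -128.7, 153.0]
tcp_rot: [-3.141, 0.001, -0.235]
contact_force: [0.5, -0.3, -0.6]
opening: 0.383
```

```bash
python3 - <<'E'
from h import *
import pickle
plan(409.4,-107.4,80,-0.236,4)
i=r.camera_info("wrist")
f=cv2.cvtColor(r.grab_frame("wrist"),cv2.COLOR_RGB2BGR);cv2.imwrite("pics/w6.png",f)
pickle.dump(i,open("w6.pkl","wb"))
E
```

```text
from [ 412.3 -128.7  153. ] [-3.1413e+00  9.0000e-04 -2.3450e-01] F [ 0.5 -0.3 -0.6] op 0.3833530255345623 t 7.65
0 [-0.19 -0.5   1.82] [-0.  0.  0.]
1 [-0.19 -0.5   1.82] [-0.  0.  0.]
2 [-0.19 -0.5   1.82] [-0.  0.  0.]
3 [-0.19 -0.5   1.82] [-0.  0.  0.]
```

View pics/w6.png

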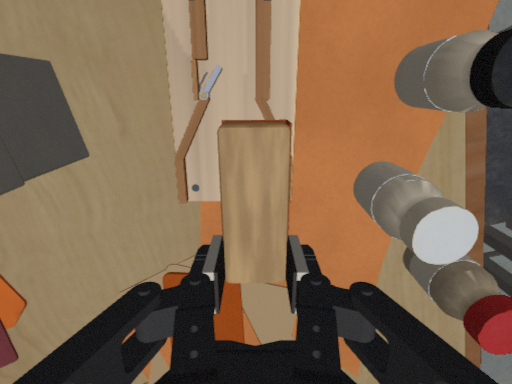

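```bash
python3 - <<'E'
from h import *
import pickle
i=pickle.load(open("w6.pkl","rb"))
a=cv2.imread("pics/w6.png");cv2.imwrite("pics/w6c.png",cv2.resize(a[0:210,155:305],None,fx=3.8,fy=3.8,interpolation=cv2.INTER_CUBIC)[:798])
y=-0.236;R=np.array([[np.cos(y),np.sin(y)],[-np.sin(y),np.cos(y)]])
for n,uv,z in [("pivot",(204,96),43),("tip",(219,67),40),("screw",(195,187),30),("Lw",(206,2),40),("Lw2",(206,57),40),("Rw",(256,2),40),("Rw2",(257,98),40),("bl",(162,2),30),("bl2",(168,200),30),("br",(300,2),30),("br2",(297,120),30)]:
    print(n,R@(ray("wrist",uv,z,i)[0][:2]-[509.5,-131.5]))
E
```

```text
pivot [-15.94775578  22.14984886]
tip [6.68986778 9.03314933]
screw [-100.72674131   37.94397313]
Lw [52.76691156 17.22219664]
Lw2 [14.17074223 19.32035466]
Rw [ 52.8267615  -21.27894617]
Rw2 [-17.53818494 -22.32355473]
bl [55.25623973 53.90647951]
bl2 [-114.3867142    65.69178708]
br [ 55.42789043 -56.51548208]
br2 [-36.64995937 -58.68251298]
```

View pics/w6c.png

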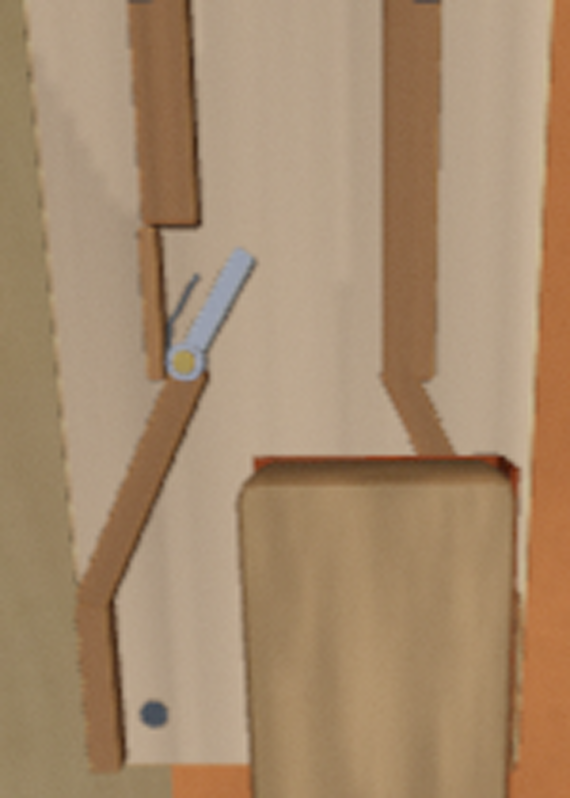

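```bash
python3 - <<'E'
from h import *
import pickle
i=pickle.load(open("w6.pkl","rb"))
y=-0.236;R=np.array([[np.cos(y),np.sin(y)],[-np.sin(y),np.cos(y)]])
c=np.array([(240,490),(513,490)])/3.8+[155,0]
c=np.r_[c,[(226,280),(284,280)]]
for p in ray("wrist",c,153-13.5+27,i): print(R@(p[:2]-[509.5,-131.5]))
print(R@([412.3-509.5,-128.7+131.5]))
E
```

```text
[-28.03004329  -4.23232105]
[-27.98116928 -36.15544887]
[-107.68673603   -5.20640527]
[-107.64039299  -36.25751806]
[-95.16039745 -20.00446842]
```

Call:
jog_arm(increments="-0.4 -0.9 0 0 0 0 -1;-0.5 -1 0 0 0 0 -1;0 0 2 0 0 0 -1;0 0 2.5 0 0 0 -1;0 0 2.5 0 0 0 -1;0 0 2 0 0 0 -1;0 0 1.5 0 0 0 -1;0 0 0 0 0 0 -1")

```text
clock: 8.5
eef_pos: [406.8, -107.7, 46.9]
tcp_rot: [-3.141, 0.004, -0.234]
contact_force: [-0.4, -0.5, -1.0]
opening: 0.381
```

```bash
python3 - <<'E'
from h import *
import pickle
plan(409.4,-107.4,43.5,-0.236,4)
s=r.sense()
y=-0.236;R=np.array([[np.cos(y),np.sin(y)],[-np.sin(y),np.cos(y)]]);print(R@(s["eef_pos"][:2]-[509.5,-131.5]))
i=r.camera_info("wrist")
f=cv2.cvtColor(r.grab_frame("wrist"),cv2.COLOR_RGB2BGR);cv2.imwrite("pics/w7.png",cv2.resize(f[:300,120:400],None,fx=2,fy=2,interpolation=cv2.INTER_CUBIC))
pickle.dump(i,open("w7.pkl","wb"))
E
```

```text
from [ 406.8 -107.7   46.9] [-3.1414  0.0035 -0.2344] F [-0.4 -0.5 -1. ] op 0.38080986663768923 t 8.5
0 [ 0.06 -0.02  0.09] [-0.     0.001  0.   ]
1 [ 0.06 -0.02  0.09] [-0.     0.001  0.   ]
2 [ 0.06 -0.02  0.09] [-0.     0.001  0.   ]
3 [ 0.06 -0.02  0.09] [-0.     0.001  0.   ]
[-105.38098297   -0.83444554]
```

View pics/w7.png

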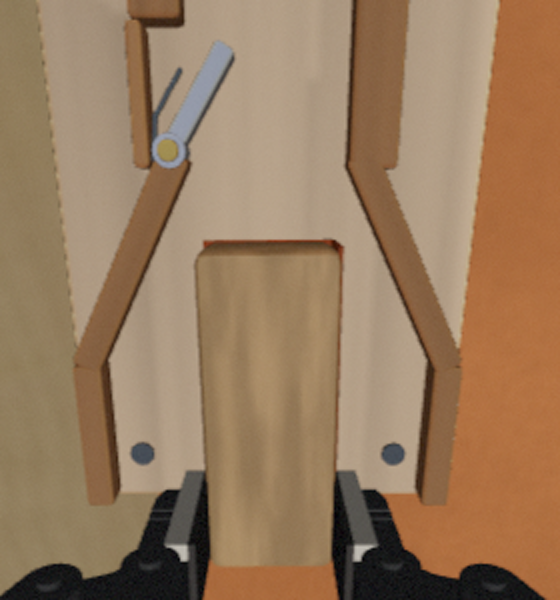

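Call:
jog_arm(increments="0.05 -0.06 0.15 0 0 0 -1;0 0 0.15 0 0 0 -1;0 0 0.1 0 0 0 -1;0 0 0 0 0 0 -1;0 0 0 0 0 0 -1;0 0 0 0 0 0 -1;0 0 0 0 0 0 -1;0 0 0 0 0 0 -1")

```text
clock: 9.35
eef_pos: [409.0, -108.6, 44.3]
tcp_rot: [3.142, -0.0, -0.235]
contact_force: [0.4, -0.1, -1.0]
opening: 0.383
```

Call:
jog_arm(increments="0 0 0.05 0 0 0 -1;0 0 0.05 0 0 0 -1;0 0 0 0 0 0 -1;0 0 0 0 0 0 -1;0 0 0 0 0 0 0.1;0 0 0 0 0 0 0.1;0 0 0 0 0 0 0.1;0 0 0 0 0 0 0.1", squeeze=25)

```text
clock: 10.15
eef_pos: [409.0, -108.5, 43.2]
tcp_rot: [-3.142, 0.0, -0.235]
contact_force: [-0.2, -0.9, -0.1]
opening: 0.546
```

```bash
python3 - <<'E'
from h import *
import pickle
s=r.sense();print(s["eef_pos"],s["tcp_rot"],s["contact_force"],s["opening"])
y=-0.236;R=np.array([[np.cos(y),np.sin(y)],[-np.sin(y),np.cos(y)]]);print(R@(s["eef_pos"][:2]-[509.5,-131.5]))
i=r.camera_info("wrist")
f=cv2.cvtColor(r.grab_frame("wrist"),cv2.COLOR_RGB2BGR);cv2.imwrite("pics/w8.png",cv2.resize(f[:300,120:400],None,fx=2,fy=2,interpolation=cv2.INTER_CUBIC))
E
```

```text
[ 409.04321784 -108.53613229   43.22964738] [-3.14156528e+00  4.10223402e-05 -2.35213078e-01] [-0.22042967 -0.85595422 -0.13903018] 0.5464324413198673
[-103.04152736   -1.16100848]
```

View pics/w8.png

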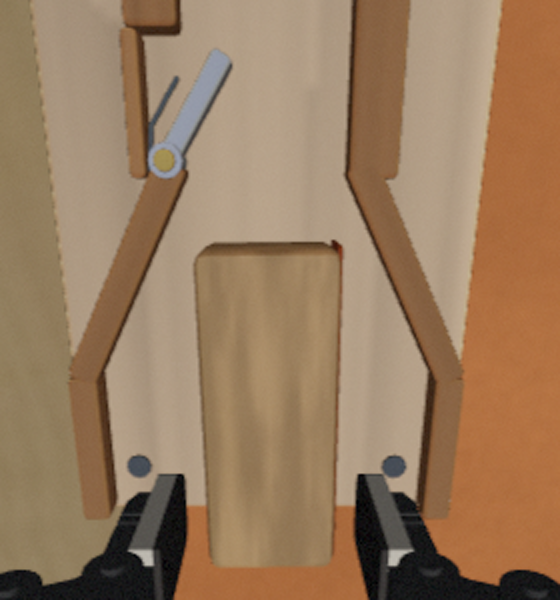

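Call:
jog_arm(increments="0 -0.08 -0.25 0 0 0 0.1;0 0 0 0 0 0 0.1;0 0 0 0 0 0 -1;0 0 0 0 0 0 -1;0 0 0 0 0 0 -1;0 0 0 0 0 0 -1;0 0 0 0 0 0 -1;0 0 0 0 0 0 -1", squeeze=30)

```text
clock: 11.0
eef_pos: [409.4, -107.8, 46.0]
tcp_rot: [-3.142, -0.0, -0.235]
contact_force: [-1.2, 0.2, 5.6]
opening: 0.386
```

Call:
jog_arm(increments="0.5 0 0 0 0 0 -1;1 0 0 0 0 0 -1;1 0 0 0 0 0 -1;0.7 0 0 0 0 0 -1;0 0 0 0 0 0 -1;0 0 0 0 0 0 -1;0 0 0 0 0 0 -1;0 0 0 0 0 0 -1")

```text
clock: 11.8
eef_pos: [439.9, -115.3, 46.0]
tcp_rot: [3.141, 0.001, -0.235]
contact_force: [-3.6, -1.3, 8.6]
opening: 0.385
```

```bash
python3 - <<'E'
from h import *
import pickle
s=r.sense();print(s["eef_pos"],s["tcp_rot"],s["contact_force"],s["opening"])
y=-0.236;R=np.array([[np.cos(y),np.sin(y)],[-np.sin(y),np.cos(y)]]);print(R@(s["eef_pos"][:2]-[509.5,-131.5]))
i=r.camera_info("wrist")
f=cv2.cvtColor(r.grab_frame("wrist"),cv2.COLOR_RGB2BGR);cv2.imwrite("pics/w9.png",cv2.resize(f[:300,120:400],None,fx=2,fy=2,interpolation=cv2.INTER_CUBIC))
f=cv2.cvtColor(r.grab_frame("side"),cv2.COLOR_RGB2BGR);cv2.imwrite("pics/s9.png",cv2.resize(f[120:220,220:350],None,fx=5,fy=5,interpolation=cv2.INTER_CUBIC))
E
```

```text
[ 439.92356006 -115.28999125   46.02905256] [ 3.14143770e+00  7.62064134e-04 -2.35435696e-01] [-3.63571658 -1.30432246  8.56782095] 0.3852919423019091
[-71.43800085  -0.50735826]
```

View pics/w9.png

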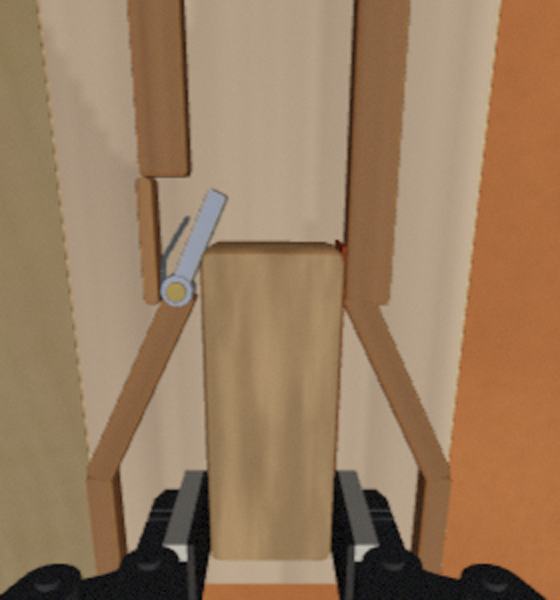

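View pics/s9.png

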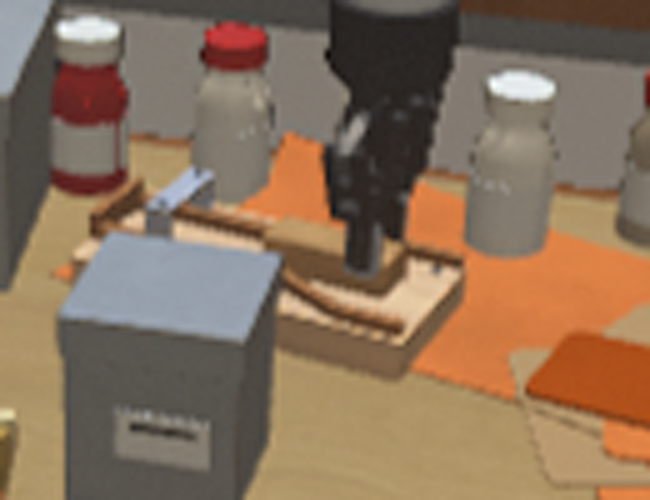

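Call:
jog_arm(increments="0.5 -0.05 0 0 0 0 -1;1 0 0 0 0 0 -1;1.2 0 0 0 0 0 -1;1.2 0 0 0 0 0 -1;1.1 0 0 0 0 0 -1;0 0 0 0 0 0 -1;0 0 0 0 0 0 -1;0 0 0 0 0 0 -1")

```text
clock: 12.7
eef_pos: [489.3, -126.6, 45.9]
tcp_rot: [3.141, -0.001, -0.235]
contact_force: [1.6, -5.2, 0.8]
opening: 0.388
```

```bash
python3 - <<'E'
from h import *
s=r.sense();print(s["eef_pos"],s["tcp_rot"],s["contact_force"],s["opening"])
y=-0.236;R=np.array([[np.cos(y),np.sin(y)],[-np.sin(y),np.cos(y)]]);print(R@(s["eef_pos"][:2]-[509.5,-131.5]))
f=cv2.cvtColor(r.grab_frame("wrist"),cv2.COLOR_RGB2BGR);cv2.imwrite("pics/w10.png",cv2.resize(f[:300,120:400],None,fx=2,fy=2,interpolation=cv2.INTER_CUBIC))
E
```

```text
[ 489.32294487 -126.63744331   45.87302116] [ 3.14135918e+00 -1.05263568e-03 -2.35219420e-01] [ 1.63982601 -5.1842716   0.76177618] 0.3878874486030169
[-2.07547081e+01  1.00656638e-02]
```

View pics/w10.png

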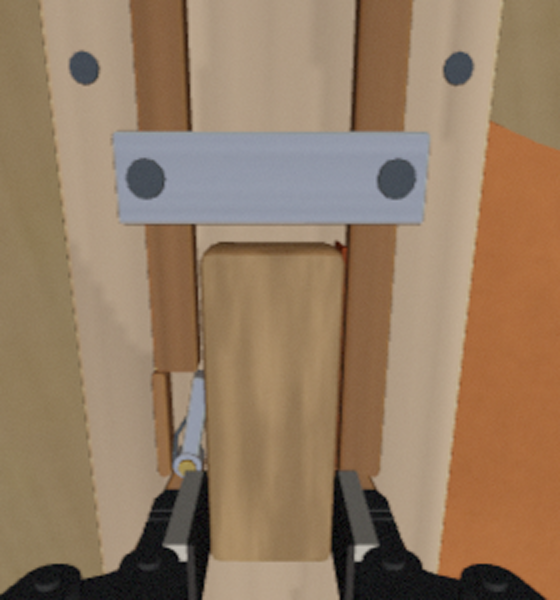

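Call:
jog_arm(increments="0.4 0 0 0 0 0 -1;0.8 0 0 0 0 0 -1;1 0 0 0 0 0 -1;1 0 0 0 0 0 -1;1 0 0 0 0 0 -1;0.6 0 0 0 0 0 -1;0.4 0 0 0 0 0 -1;0 0 0 0 0 0 -1")

```text
clock: 13.55
eef_pos: [539.1, -138.1, 45.9]
tcp_rot: [-3.141, 0.002, -0.235]
contact_force: [-1.2, -0.3, 5.9]
opening: 0.389
```

Call:
jog_arm(increments="0 0 0 0 0 0 -1;0 0 0 0 0 0 -1;0 0 0 0 0 0 -1;0 0 0 0 0 0 -1;0 0 0 0 0 0 -1;0 0 0 0 0 0 -1;0 0 0 0 0 0 -1;0 0 0 0 0 0 -1")

```text
clock: 14.35
eef_pos: [539.1, -138.1, 45.9]
tcp_rot: [-3.141, 0.001, -0.235]
contact_force: [-2.2, 0.3, 5.5]
opening: 0.388
```

```bash
python3 - <<'E'
from h import *
s=r.sense();print(s["eef_pos"],s["tcp_rot"],s["contact_force"],s["opening"])
y=-0.236;R=np.array([[np.cos(y),np.sin(y)],[-np.sin(y),np.cos(y)]]);print(R@(s["eef_pos"][:2]-[509.5,-131.5]))
f=cv2.cvtColor(r.grab_frame("wrist"),cv2.COLOR_RGB2BGR);cv2.imwrite("pics/w11.png",cv2.resize(f[:384,120:400],None,fx=1.5,fy=1.5,interpolation=cv2.INTER_CUBIC))
f=cv2.cvtColor(r.grab_frame("top"),cv2.COLOR_RGB2BGR);cv2.imwrite("pics/t11.png",f)
E
```

```text
[ 539.0849377  -138.11805591   45.90773244] [-3.14130526e+00  9.46000730e-04 -2.35172226e-01] [-2.23801218  0.29668211  5.50812465] 0.3875986500744268
[30.31227645  0.48280345]
```

View pics/w11.png

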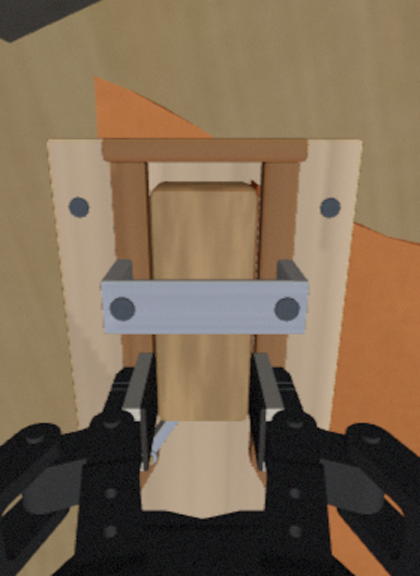

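View pics/t11.png

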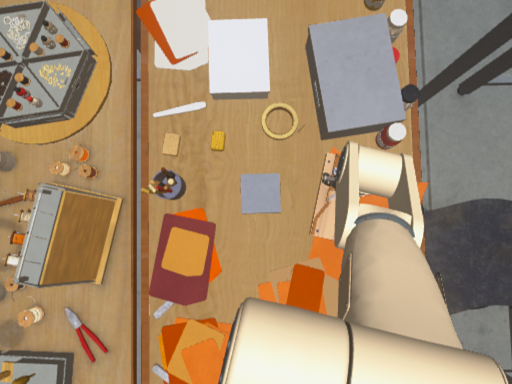

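Call:
jog_arm(increments="0.1 0 0 0 0 0 -1;0.1 0 0 0 0 0 -1;0 0 0 0 0 0 -1;0 0 0 0 0 0 -1;0 0 0 0 0 0 0.2;0 0 0 0 0 0 0.2;0 0 0 0 0 0 0.2;0 0 0 0 0 0 0.2")

```text
clock: 15.25
eef_pos: [541.4, -138.8, 45.6]
tcp_rot: [-3.142, 0.0, -0.235]
contact_force: [-0.2, -0.7, 0.1]
opening: 0.601
```

Call:
jog_arm(increments="0 0 -0.5 0 0 0 0.2;-0.2 0 -1 0 0 0 0.2;-0.5 0 -1.5 0 0 0 0.2;-1 0 -2 0 0 0 0.2;-1 0 -2 0 0 0 0.2;-1 0 -2 0 0 0 0.2;0 0 -1 0 0 0 0.2;0 0 0 0 0 0 0.2")

```text
clock: 16.05
eef_pos: [506.9, -130.7, 148.1]
tcp_rot: [3.142, -0.004, -0.235]
contact_force: [0.4, -0.3, -0.8]
opening: 0.601
```

```bash
python3 - <<'E'
from h import *
import pickle
s=r.sense();print(s["eef_pos"],s["tcp_rot"],s["contact_force"],s["opening"])
i=r.camera_info("wrist");pickle.dump(i,open("w12.pkl","wb"))
f=cv2.cvtColor(r.grab_frame("wrist"),cv2.COLOR_RGB2BGR);cv2.imwrite("pics/w12f.png",f);cv2.imwrite("pics/w12.png",cv2.resize(f[:300,120:400],None,fx=2,fy=2,interpolation=cv2.INTER_CUBIC))
E
```

```text
[ 506.88982656 -130.7112552   148.05094705] [ 3.14151701 -0.00419431 -0.23526639] [ 0.42606081 -0.3038558  -0.76042587] 0.6006537961939973
```

View pics/w12.png

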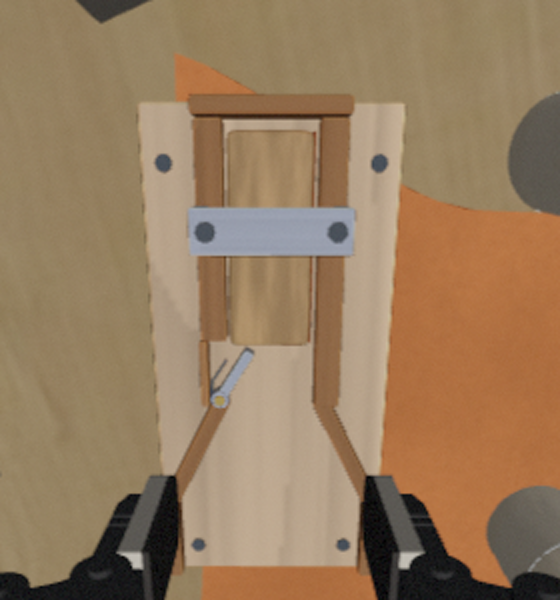

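```bash
python3 - <<'E'
from h import *
import pickle
i=pickle.load(open("w12.pkl","rb"))
y=-0.236;R=np.array([[np.cos(y),np.sin(y)],[-np.sin(y),np.cos(y)]])
for n,uv,z in [("rearL",(231,345),57),("rearR",(307,345),57),("frontL",(229,130),57),("frontR",(314,131),57),("pivot",(220,400),43),("tip",(250,350),40)]:
    print(n,R@(ray("wrist",np.array(uv)/2+[120,0],z,i)[0][:2]-[509.5,-131.5]))
E
```

```text
rearL [15.73595132 15.89769494]
rearR [ 15.75984236 -16.2620777 ]
frontL [99.3702987  14.89155879]
frontR [ 99.05278617 -17.08365799]
pivot [-14.43670181  22.52280944]
tip [8.76006662 8.48216157]
```

Call:
jog_arm(increments="-2 0 -2 0 0 0 0.2;-2 0 -2 0 0 0 0.2;-2 0 -1 0 0 0 0.2;0 0 0 0 0 0 0.2;0 0 0 0 0 0 0.2;0 0 0 0 0 0 0.2;0 0 0 0 0 0 0.2;0 0 0 0 0 0 0.2")

```text
clock: 16.9
eef_pos: [447.5, -116.4, 195.2]
tcp_rot: [-3.142, 0.001, -0.235]
contact_force: [0.6, 0.0, 1.3]
opening: 0.597
```

```bash
python3 - <<'E'
from h import *
f=cv2.cvtColor(r.grab_frame("top"),cv2.COLOR_RGB2BGR);a=cv2.imread("pics/top0.png")
for n,c in (("wax",(slice(125,155),slice(205,230))),("rub",(slice(130,158),slice(158,185)))): print(n,np.abs(f[c].astype(int)-a[c]).max(),np.abs(f[c].astype(int)-a[c]).mean())
f=cv2.cvtColor(r.grab_frame("side"),cv2.COLOR_RGB2BGR);cv2.imwrite("pics/s13.png",cv2.resize(f[120:220,220:350],None,fx=5,fy=5,interpolation=cv2.INTER_CUBIC))
E
```

```text
wax 7 2.637777777777778
rub 7 2.701499118165785
```

View pics/s13.png

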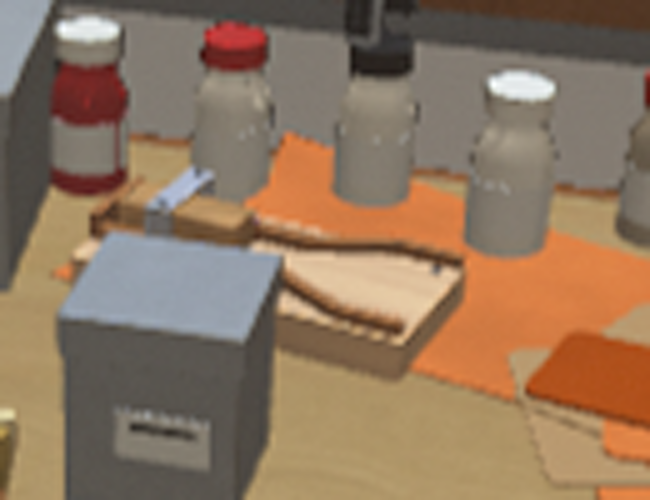

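```bash
python3 - <<'E'
from rig import r
print(r.sign_off())
E
```

```text
the job is handed in; nothing more can be done
None
```

The sanding block is in the holder under the bridge with the catch out behind it. I handed the job in at about 17 s of the 48 s.

I gripped the block near its rear end, set it down flat in the mouth and let go. I then gripped it again lightly and slid it in past the catch. Last, I let go and backed the arm well clear.

**Block position:** it lies flat and straight, with its centre at about x 57–58 in the holder frame and its rear end at about x 15. That is a little short of the nominal home at 60 but inside the play, and past the x 13 the catch needs.

**Catch:** it is back at its rest slant. The tip-to-pivot offset is 23, −14 mm, against 23, −13 mm before the block went in. I did not test it by pulling the block back.

**Wax and rubber:** the top view shows no change around either of them.

**Forces:** no reading at the end of a move was above about 10 N.

**Disagreement:** the top and wrist cameras differed by up to about 2 mm on the lane's centre line. I settled this with close wrist views before sliding the block in.

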